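# Draw the sample tray out of the loader

### The arm

A 6-joint arm with a two-finger parallel gripper is mounted at the origin on the work surface. World frame = base frame: x ahead of the robot, y to its left, z up, the work surface at z = 0. Lengths are in m, angles in degrees, forces in N, time in s.
With the tool pointing down it reaches from about 0.375 to 0.9 m from the base axis. Payload 3.1 kg.
Tool frame: the origin (TCP) lies midway between the tips of the shut fingers; the grasp point (between the pads) lies 19 mm behind it (bot.hold_point_z is the distance from the TCP to the grasp point, in m); z points along the fingers, y is the line along which they close (so a half turn about z gives the same grasp; the last joint's range is limited). The gripper opens to 87 mm and grips with 3 to 60 N. Pads are 19 mm wide; open, the fingers measure 117 mm over their backs; the gripper's body (75 mm by 190 mm) begins 51 mm behind the grasp point.
Start: joints at [63.971, 30.224, 82.088, -0, 67.689, -10.227], TCP at [0.17, 0.601, 0.223] pointing down, gripper open.
Joint ranges: [-176.69, 176.69], [-43.24, 126.21], [12.49, 139.97], [-82, 262], [0, 151.66], [-163.58, 163.58]. Speed limits (degrees/s): [159.86, 159.86, 180, 180, 180, 180].

### API

Orientations are given as a 3x3 rotation matrix whose columns are the frame's x, y, z axes.
In Python, from rig import read_state, optics, order, bot gives the robot as it stands.
- The arm moves only by the tool drive_tool, never from a script. Its argument "steps" is a list of rows, each a list of 7 numbers: the finger opening in mm, from 0 to 87, then the shift along the tool's x, y, z normalised to -1 to 1, where 1 is 0.12 m, then the turn, a rotation vector about the tool's x, y, z normalised to -1 to 1, where 1 is 1.5 rad. In form: [[jaw, tx, ty, tz, ax, ay, az], ...]. A call has 1 to 8 rows; each row is the pose to reach, as a shift and turn from the pose commanded when the call began, along the tool's axes at that moment; what a row does not reach only later rows make up. A row lasts 1/10 s, in which the tool goes at most 50 mm and 8.59 degrees, less where a joint would pass 70% of its speed; a pose out of reach is approached as far as the arm can. A call with a number of a shift or a turn outside -1 to 1 is refused whole. A call with a gripper value outside its range is refused whole. The fingers move at their own pace and stop on an object; the grip force is fixed at half the most. Time passes only in rows, so rows that repeat a pose let the fingers close. It gives the time, the measured TCP pose, the force, the opening and the grip force at its end, in the units of the state.
- read_state(): the state, without advancing time (a new reading comes with each control period).
- optics.capture(name): name is "scene" or "side" or "wrist"; returns a dict with "color" (420x560x3 uint8, blue, green, red), "range_z" (420x560 float32, m along the optical axis (not along the pixel's ray), 0 where there is no reading), "fx", "fy", "cx", "cy" (pixels), "D" ([k1, k2, p1, p2, k3] as OpenCV has them; the pictures are not rectified), "rvec" (rotation vector, rad) and "tvec" (3), from world to camera coordinates, as OpenCV has them. Camera axes: x right, y down, z forward; pixel columns grow to the right and rows downward; lengths in m; the calibration is good to about 2 mm. A picture is of the moment at which its call begins.
- order.hand_in(): hands the job in; it is judged then, once.
The state is a dict: "time_s": time; "joint_positions": joint angles; "qvel": joint speeds; "tau": joint torques, N m; "position": TCP position; "tcp_rot": TCP orientation; "force": force on the tool from outside, world axes, zero at the start; "moment": the same for the moment, N m; "opening": opening from 0.0 (shut) to 1.0 (fully open); "grasp_force": force on a finger pad.
Only numpy, scipy, OpenCV 4.12 (cv2) and the standard library are available. Lean on these libraries where they do the work, as an engineer would, in place of code of your own. Each camera call takes 0.05 s, during which the arm holds its last target. There are 200 camera calls.

### The job

Only one tray of the sample loader may stand out at a time: first push the empty green tray fully home, then hook a fingertip behind the lip of the purple tray's front plate and draw it out along its rail all the way to its stop, leaving it there. Do not pinch the trays, do not touch, lift or tip the sample tubes, and leave the blue tray and everything else on the bench where it is.

Things in the scene. Friction and masses are not known exactly. Their poses are not given: they have to be found in the camera images.
- loader: white loader fixed to the table: three parallel rails 100 mm apart along y, a tray on each (order differs); low white analyser module with blue band behind (x = 166 to 286 mm, 130 mm high). Base 340 x 330 x 12 mm. Origin on the table, on the middle rail's line, under the front faces of home trays; x points away from the robot into the analyser; trays draw out to -x.
- purple (a joint): joint value of the purple (magenta) tray along its rail, m: 0 = fully home (front plate in line with the other home trays), grows as the tray is drawn out along the loader's -x, 0.12 = at its outer stop, the plate at the black rubber block. Starts home at 0, with four loose capped tubes. Rail friction about 3 N plus 6 N per m/s; it stays where it is left; about 0.4 kg (0.3 to 0.6).
- green (a joint): joint value of the empty green tray along its rail, m: 0 = fully home (front plate in line with the other home trays), grows as the tray is drawn out along the loader's -x, 0.12 = at its outer stop, the plate at the black rubber block. Starts left out, at 0.055 to 0.1. Rail friction about 3 N plus 6 N per m/s; it stays where it is left; about 0.4 kg (0.3 to 0.6).
- blue (a joint): joint value of the blue tray along its rail, m: 0 = fully home (front plate in line with the other home trays), grows as the tray is drawn out along the loader's -x, 0.12 = at its outer stop, the plate at the black rubber block. Starts home at 0 and stays there. Rail friction about 3 N plus 6 N per m/s; it stays where it is left; about 0.4 kg (0.3 to 0.6).
- purple_lip (a point): middle of the rear top edge of the purple tray's front plate (its lip), 90 mm above the table, moves with the tray. Axes as the loader. The plate is 92 mm wide along y, 10 mm thick (x = -10 mm front to 0 rear face), bottom 21 mm above the table. Behind it an open gap, x = 0 to 48 mm, down to the tray floor 63 mm below this point; then the pocket block, its top 20 mm below this point.
- green_lip (a point): middle of the rear top edge of the green tray's front plate (its lip), 90 mm above the table, moves with the tray. Axes as the loader. The plate is 92 mm wide along y, 10 mm thick (x = -10 mm front to 0 rear face), bottom 21 mm above the table. Behind it an open gap, x = 0 to 48 mm, down to the tray floor 63 mm below this point; then the pocket block, its top 20 mm below this point.
- blue_lip (a point): middle of the rear top edge of the blue tray's front plate (its lip), 90 mm above the table, moves with the tray. Axes as the loader. The plate is 92 mm wide along y, 10 mm thick (x = -10 mm front to 0 rear face), bottom 21 mm above the table. Behind it an open gap, x = 0 to 48 mm, down to the tray floor 63 mm below this point; then the pocket block, its top 20 mm below this point.
- purple_plaque: front layer of the purple tray's front plate with a blank paper label, 92 mm wide, 4 mm thick; its top is 6 mm below the lip's top edge. Origin at the middle of its front face, 21 mm above the table; axes as the loader.
- green_plaque: the same front layer on the green tray
- purple_back: rear layer of the purple tray's front plate, 92 mm wide, 6 mm thick, top 90 mm above the table: the face to hook. Origin as the plaque's.
- green_back: the same rear layer on the green tray
- tube0: loose sample tube with orange cap, 70 mm tall, 13 mm across (cap 16 mm), 14 g, upright in a pocket of the purple tray, its cap's top 100 mm above the table. Origin at its underside; z up along it.
- tube1: loose sample tube with blue cap, 70 mm tall, 13 mm across (cap 16 mm), 14 g, upright in a pocket of the purple tray, its cap's top 100 mm above the table. Origin at its underside; z up along it.
- tube2: loose sample tube with red cap, 70 mm tall, 13 mm across (cap 16 mm), 14 g, upright in a pocket of the purple tray, its cap's top 100 mm above the table. Origin at its underside; z up along it.
- tube3: loose sample tube with green cap, 70 mm tall, 13 mm across (cap 16 mm), 14 g, upright in a pocket of the purple tray, its cap's top 100 mm above the table. Origin at its underside; z up along it.
- reagent: white bottle with orange cap, 54 mm across, 105 mm tall, loose beside the loader on its right (-y). Origin at the centre of its underside. Bystander.
- pot: clear specimen pot with yellow lid, 52 mm across, 60 mm tall, loose beside the loader on its left (+y). Origin at the centre of its underside. Bystander.
- tipbox: magenta tip box 85 x 122 x 52 mm, loose, to the right. Origin at the centre of its underside. Bystander.
- marker: marker pen 130 x 13 x 13 mm lying on the table, to the right. Origin at the centre of its underside. Bystander.
- beaker: glass beaker 70 mm across, 80 mm tall, loose, to the left. Origin at the centre of its underside. Bystander.

How it is judged:
By the outcome, as a careful person would: the job done as asked, in the order asked, and still so for the second after the job is handed in, with the robot touching nothing.
It also fails if it takes over 45 s, if anything falls off the work surface, if the arm or the gripper's body presses on something with over 40 N, if the wrist force passes 120 N, or if a joint passes its speed limit or range.

## Working session

There is one attempt and no reset: what is moved stays moved. The work goes in short steps, Python scripts to look and compute and a tool call to move; the robot and the scene stay as the last step left them, time stands still between calls to the robot, and variables do not carry over. Pictures are saved under pics/ and viewed, at most 10 in all, crops included, and the job is handed in when it is done.

Besides the shell and the picture viewer there is one more tool, called after "Request:" as a command line: name --pt "numbers of a row" for each row, then --argument value for the rest. drive_tool: Moves the arm, as the interface text tells. Scaled input: -1 to 1 covers 0.12 m each way for a shift and 1.5 rad each way for a turn. Its arguments: {"type":"object","properties":{"steps":{"type":"array"}},"required":["steps"]}

```bash
mkdir -p pics
cat > h.py <<'E'
import numpy as np, cv2
from rig import read_state, optics, order, bot
def cap(n):
    c=optics.capture(n); c['K']=np.array([[c['fx'],0,c['cx']],[0,c['fy'],c['cy']],[0,0,1]]); c['D']=np.array(c['D'],float)
    c['R']=cv2.Rodrigues(np.array(c['rvec'],float))[0]; c['t']=np.array(c['tvec'],float).reshape(3); return c
def rays(c,uv):
    p=cv2.undistortPoints(np.array(uv,np.float64).reshape(-1,1,2),c['K'],c['D']).reshape(-1,2)
    d=np.c_[p,np.ones(len(p))]; return -c['R'].T@c['t'], d@c['R']
def onz(c,uv,z):
    o,d=rays(c,uv); return o+d*((z-o[2])/d[:,2])[:,None]
def cloud(c):
    h,w=c['range_z'].shape; v,u=np.mgrid[:h,:w]; uv=np.c_[u.ravel(),v.ravel()]
    o,d=rays(c,uv); return (o+d*c['range_z'].reshape(-1,1)).reshape(h,w,3)
E
python3 - <<'E'
from h import *
s=read_state(); print(s['position'],s['time_s'],np.round(s['tcp_rot'],3).tolist(),s['force'])
a=cap('scene');b=cap('side')
for c in(a,b): print(-c['R'].T@c['t'])
cv2.imwrite('pics/a.png',a['color']);cv2.imwrite('pics/b.png',b['color'])
E
```

```text
[0.16983056 0.60071296 0.22158213] 0.0 [[-0.962, 0.272, -0.001], [0.272, 0.962, -0.002], [0.0, -0.002, -1.0]] [-0.28283768 -0.51795898 -0.37532655]
[ 1.15785858 -0.81255497  0.99496198]
[0.44712651 0.82111414 0.67489136]
```

View pics/a.png

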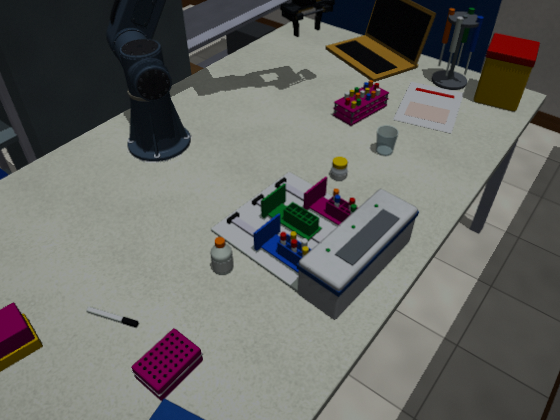

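View pics/b.png

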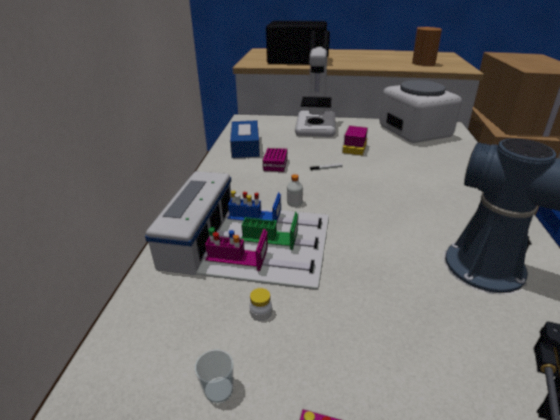

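The scene view shows the plates of purple at (318,190), green at (273,200) and blue at (267,233). The side view shows them at (262,248), (294,230) and (277,210). Purple is on the robot's left (+y), green in the middle and drawn out, blue on the right.

```bash
cat > m.py <<'E'
from h import *
def masks(c):
    h=cv2.cvtColor(c['color'],cv2.COLOR_BGR2HSV)
    f=lambda lo,hi:cv2.inRange(h,(lo,130,40),(hi,255,255))>0
    return dict(purple=f(145,172),green=f(50,80),blue=f(100,125))
if __name__=='__main__':
    boxes={'scene':(180,240,160,380),'side':(185,275,195,305)}
    for n in('scene','side'):
        c=cap(n);P=cloud(c);r=boxes[n];B=np.zeros(P.shape[:2],bool);B[r[0]-10:r[1]+20,r[2]:r[3]]=1
        for k,m in masks(c).items():
            q=P[m&B&(c['range_z']>0)]; q=q[(q[:,2]>.02)&(q[:,2]<.12)]
            hi=q[(q[:,2]>.078)]  # above pocket block: plate top (and caps)
            print(n,k,len(q),'z98',np.round(np.percentile(q[:,2],98),4))
            # plate: smallest x cluster
            x0=np.percentile(q[:,0],2); pl=q[(q[:,0]<x0+.035)&(q[:,2]>.03)]
            print('  plate n',len(pl),'x',np.percentile(pl[:,0],[2,50,98]).round(4),'y',np.percentile(pl[:,1],[1,50,99]).round(4),'z',np.percentile(pl[:,2],[2,98]).round(4))
            for tol in(.006,.003,.003):
                if tol==.006: cf=np.linalg.lstsq(np.c_[pl[:,1],np.ones(len(pl))],pl[:,0],rcond=None)[0]
                e=pl[:,0]-np.c_[pl[:,1],np.ones(len(pl))]@cf; g=abs(e)<tol
                cf=np.linalg.lstsq(np.c_[pl[g,1],np.ones(g.sum())],pl[g,0],rcond=None)[0]
            print('  x=%.4f*y+%.4f  yaw %.2f  n %d'%(cf[0],cf[1],np.degrees(np.arctan(-cf[0])),g.sum()), 'mean',pl[g].mean(0).round(4))
        # base white corners at z=.012
        cv2.imwrite(f'pics/z_{n}.png',cv2.resize(c['color'][r[0]-30:r[1]+50,r[2]-10:r[3]+50],None,fx=3,fy=3,interpolation=cv2.INTER_CUBIC)[:600,:800])
E
python3 m.py
```

```text
scene purple 495 z98 0.0911
  plate n 79 x [0.5906 0.6013 0.6266] y [0.0136 0.0546 0.1029] z [0.0303 0.0929]
  x=0.0871*y+0.5960  yaw -4.98  n 58 mean [0.6013 0.0607 0.0835]
scene green 648 z98 0.0974
  plate n 65 x [0.5168 0.5258 0.5435] y [-0.0795 -0.0386  0.0043] z [0.0309 0.0923]
  x=0.0591*y+0.5283  yaw -3.38  n 49 mean [ 0.5261 -0.0371  0.0884]
scene blue 1120 z98 0.1
  plate n 463 x [0.5789 0.5886 0.5932] y [-0.1852 -0.1434 -0.0965] z [0.0307 0.0912]
  x=0.0648*y+0.5981  yaw -3.70  n 411 mean [ 0.5889 -0.1417  0.0621]
side purple 1152 z98 0.0899
  plate n 231 x [0.5887 0.5957 0.6196] y [-0.0188  0.0868  0.1093] z [0.0301 0.0916]
  x=0.0408*y+0.5926  yaw -2.34  n 107 mean [0.5959 0.0811 0.0769]
side green 919 z98 0.0993
  plate n 110 x [0.5157 0.5211 0.5266] y [-0.0669  0.0089  0.0158] z [0.0376 0.0912]
  x=0.0601*y+0.5217  yaw -3.44  n 80 mean [ 0.5211 -0.0095  0.0754]
side blue 780 z98 0.1133
  plate n 105 x [0.5766 0.582  0.59  ] y [-0.1726 -0.1056 -0.0884] z [0.0433 0.0913]
  x=0.0763*y+0.5920  yaw -4.36  n 57 mean [ 0.5832 -0.1149  0.0796]
```

View pics/z_side.png

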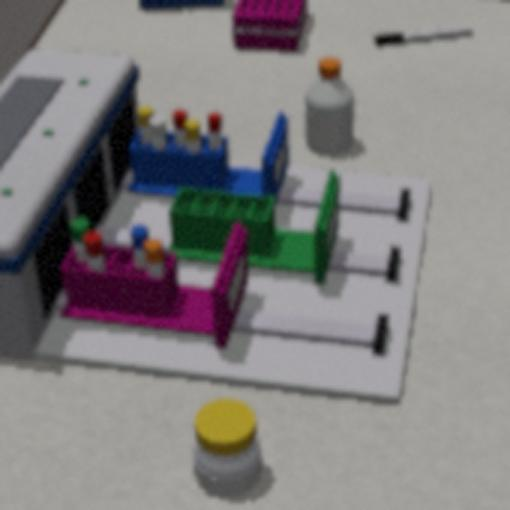

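View pics/z_scene.png

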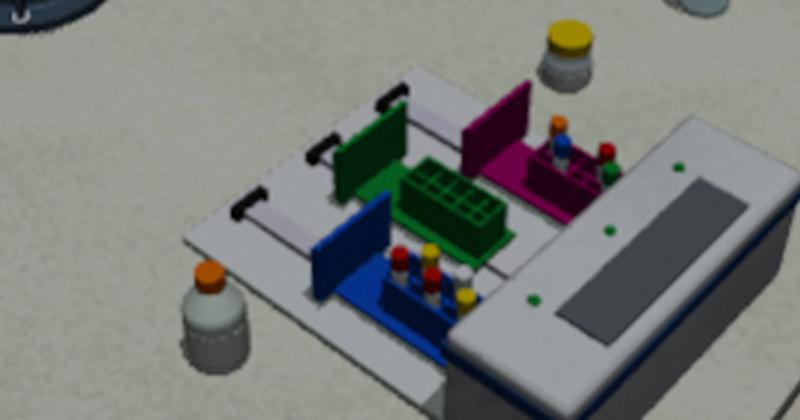

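The side crop shows the purple lip at (240,228), with tubes clear behind a gap, and the black stop blocks are low. The scene crop shows the middle green tray out. The fits agree:
- **Loader:** yaw is about -3.7°, with the home rear plane at x ≈ 0.065y + 0.598. Rail spacing is about 100 mm and lip heights about 0.09, which match the text.
- **Green:** out by about 0.069 m.
- **Purple lip:** about (0.602, 0.058).

Starting to move.

Request:
drive_tool --pt "0 -0.44 -0.5 0 0 0 -0.07" --pt "0 -0.88 -1 0 0 0 -0.141" --pt "0 -0.88 -1 0 0 0 -0.141" --pt "0 -0.88 -1 0 0 0 -0.141" --pt "0 -0.88 -1 0 0 0 -0.141"

```text
time_s: 0.7
position: [0.2397, 0.456, 0.2227]
tcp_rot: [[-0.998, 0.067, -0.0], [0.067, 0.998, -0.0], [0.0, -0.0, -1.0]]
force: [0.4, -0.3, 0.1]
opening: 0.632
grasp_force: 0.0
```

Request:
drive_tool --pt "0 -0.2 -0.35 0 0 0 0" --pt "0 -0.4 -0.7 0 0 0 0" --pt "0 -0.56 -1 0 0 0 0" --pt "0 -0.56 -1 0 0 0 0"

```text
time_s: 1.1
position: [0.3, 0.3314, 0.2226]
tcp_rot: [[-0.998, 0.068, 0.0], [0.068, 0.998, -0.001], [-0.0, -0.001, -1.0]]
force: [0.7, 0.2, 1.0]
opening: 0.267
grasp_force: 0.0
```

Request:
drive_tool --pt "0 -0.2 -0.35 0 0 0 0" --pt "0 -0.4 -0.7 0 0 0 0" --pt "0 -0.56 -1 0 0 0 0" --pt "0 -0.56 -1 0 0 0 0"

```text
time_s: 1.5
position: [0.3611, 0.2077, 0.2229]
tcp_rot: [[-0.998, 0.069, 0.003], [0.069, 0.998, 0.0], [-0.003, 0.0, -1.0]]
force: [0.6, 0.3, 0.9]
opening: 0.012
grasp_force: 0.0
```

Request:
drive_tool --pt "0 -0.2 -0.35 0 0 0 0" --pt "0 -0.4 -0.7 0 0 0 0" --pt "0 -0.56 -1 0 0 0 0" --pt "0 -0.56 -1 0 0 0 0"

```text
time_s: 1.9
position: [0.4215, 0.0833, 0.2231]
tcp_rot: [[-0.998, 0.068, 0.005], [0.068, 0.998, -0.001], [-0.005, -0.0, -1.0]]
force: [0.2, 0.5, 0.3]
opening: 0.007
grasp_force: 0.0
```

Request:
drive_tool --pt "0 -0.2 -0.35 0 0 0 0" --pt "0 -0.4 -0.7 0 0 0 0" --pt "0 -0.5 -0.94 0 0 0 0" --pt "0 -0.5 -0.94 0 0 0 0" --pt "0 -0.5 -0.94 0 0 0 0"

```text
time_s: 2.4
position: [0.47, -0.0295, 0.2222]
tcp_rot: [[-0.998, 0.064, -0.001], [0.064, 0.998, 0.002], [0.001, 0.002, -1.0]]
force: [-0.7, 0.3, -0.1]
opening: 0.011
grasp_force: 0.0
```

Run:
```python
from h import *; from m import masks
c=cap('wrist');P=cloud(c);print(-c['R'].T@c['t'])
for k,m in masks(c).items():
    q=P[m&(c['range_z']>0)];q=q[(q[:,2]>.084)&(q[:,2]<.096)&(abs(q[:,1])<.22)&(q[:,0]<.63)]
    if len(q)>20: print(k,len(q),np.percentile(q,[3,50,97],axis=0).round(4).tolist(), np.polyfit(q[:,1],q[:,0],1).round(4))
cv2.imwrite('pics/w1.png',c['color'])
```

```text
[ 0.39320249 -0.02474133  0.38339162]
green 390 [[0.5188, -0.0749, 0.0843], [0.5235, -0.027, 0.0887], [0.5283, 0.0106, 0.09]] [0.0641 0.5254]
```

View pics/w1.png

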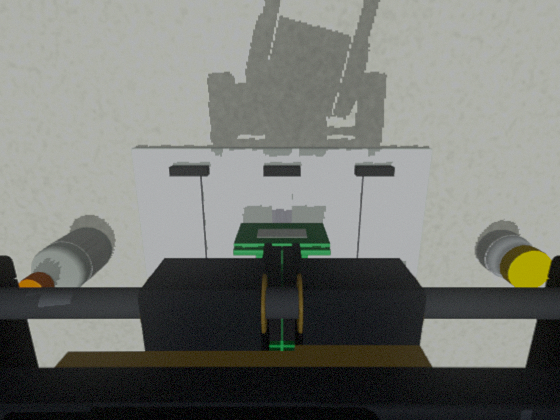

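The wrist view shows the green plate centred at column 282, in line with the fingers. Its rear edge is at x ≈ 0.527 at y = -0.03, which agrees with the first fit.

Request:
drive_tool --pt "0 0 0 0.35 0 0 0" --pt "0 0 0.02 0.7 0 0 0" --pt "0 0 0.02 1 0 0 0" --pt "0 0 0.02 1 0 0 0"

```text
time_s: 2.85
position: [0.4659, -0.0258, 0.0991]
tcp_rot: [[-0.998, 0.062, -0.011], [0.062, 0.998, 0.004], [0.011, 0.003, -1.0]]
force: [-0.5, -0.1, -0.8]
opening: 0.007
grasp_force: 0.0
```

Request:
drive_tool --pt "0 0 0 0.15 0 0 0" --pt "0 0 0 0.3 0 0 0" --pt "0 0 0 0.3 0 0 0" --pt "0 -0.08 0 0.3 0 0 0" --pt "0 -0.16 0 0.3 0 0 0" --pt "0 -0.2 0 0.3 0 0 0"

```text
time_s: 3.45
position: [0.4969, -0.031, 0.0681]
tcp_rot: [[-0.998, 0.064, 0.005], [0.064, 0.998, -0.001], [-0.005, -0.001, -1.0]]
force: [-0.4, -0.3, -0.4]
opening: 0.007
grasp_force: 0.0
```

Request:
drive_tool --pt "0 -0.03 0 0 0 0 0" --pt "0 -0.06 0 0 0 0 0" --pt "0 -0.09 0 0 0 0 0" --pt "0 -0.12 0 0 0 0 0" --pt "0 -0.15 0 0 0 0 0" --pt "0 -0.18 0 0 0 0 0" --pt "0 -0.21 0 0 0 0 0" --pt "0 -0.24 0 0 0 0 0"

```text
time_s: 4.25
position: [0.5223, -0.0323, 0.0663]
tcp_rot: [[-0.998, 0.064, -0.001], [0.064, 0.998, 0.0], [0.001, 0.0, -1.0]]
force: [-3.3, -0.7, 1.8]
opening: 0.006
grasp_force: 1.6
```

Request:
drive_tool --pt "0 -0.05 0 0 0 0 0" --pt "0 -0.1 0 0 0 0 0" --pt "0 -0.15 0 0 0 0 0" --pt "0 -0.2 0 0 0 0 0" --pt "0 -0.25 0 0 0 0 0" --pt "0 -0.3 0 0 0 0 0" --pt "0 -0.35 0 0 0 0 0" --pt "0 -0.38 0 0 0 0 0"

```text
time_s: 5.05
position: [0.5688, -0.0354, 0.0664]
tcp_rot: [[-0.998, 0.064, 0.0], [0.064, 0.998, 0.0], [-0.0, 0.0, -1.0]]
force: [-3.2, 0.6, -1.8]
opening: 0.006
grasp_force: 1.6
```

Request:
drive_tool --pt "0 -0.01 0 0 0 0 0" --pt "0 -0.02 0 0 0 0 0" --pt "0 -0.03 0 0 0 0 0" --pt "0 -0.04 0 0 0 0 0"

```text
time_s: 5.45
position: [0.5727, -0.0357, 0.0665]
tcp_rot: [[-0.998, 0.064, -0.0], [0.064, 0.998, 0.0], [0.0, 0.0, -1.0]]
force: [-3.4, 1.4, -2.1]
opening: 0.006
grasp_force: 1.5
```

Request:
drive_tool --pt "0 -0.01 0 0 0 0 0" --pt "0 -0.02 0 0 0 0 0" --pt "0 -0.03 0 0 0 0 0" --pt "0 -0.03 0 0 0 0 0"

```text
time_s: 5.85
position: [0.5736, -0.0357, 0.0665]
tcp_rot: [[-0.998, 0.064, -0.006], [0.064, 0.998, 0.001], [0.006, 0.0, -1.0]]
force: [-7.5, 0.0, 1.9]
opening: 0.0
grasp_force: 4.1
```

Request:
drive_tool --pt "0 -0.01 0 0 0 0 0" --pt "0 -0.02 0 0 0 0 0" --pt "0 -0.02 0 0 0 0 0"

```text
time_s: 6.15
position: [0.5736, -0.0357, 0.0665]
tcp_rot: [[-0.998, 0.063, -0.011], [0.063, 0.998, 0.001], [0.011, 0.0, -1.0]]
force: [-12.1, -1.4, 5.8]
opening: 0.001
grasp_force: 6.1
```

Force rises with no motion, so the tray is at its hard stop. I'll back off, lift and check.

Request:
drive_tool --pt "0 0.1 0 0 0 0 0" --pt "0 0.3 0 0 0 0 0" --pt "0 0.3 0 0 0 0 0" --pt "0 0.3 0 -0.4 0 0 0" --pt "0 0.3 0 -0.7 0 0 0" --pt "0 0.3 0 -0.7 0 0 0"

```text
time_s: 6.75
position: [0.5498, -0.0354, 0.1562]
tcp_rot: [[-0.998, 0.064, 0.016], [0.064, 0.998, -0.004], [-0.016, -0.003, -1.0]]
force: [1.1, -0.3, -0.3]
opening: 0.008
grasp_force: 0.0
```

```bash
python3 m.py | grep -v z98
python3 - <<'E'
from h import *
s=read_state();print(s['position'])
im=[cv2.imread(f'pics/z_{n}.png')[:400,:400] for n in('side',)]
cv2.imwrite('pics/chk1.png',cv2.imread('pics/z_side.png'))
E
```

```text
plate n 328 x [0.5966 0.602  0.6066] y [0.0153 0.0563 0.1017] z [0.0306 0.0908]
  x=0.0681*y+0.5981  yaw -3.90  n 305 mean [0.602  0.0569 0.0618]
  plate n 85 x [0.5862 0.5949 0.6226] y [-0.0834 -0.045   0.0012] z [0.0301 0.0916]
  x=0.0671*y+0.5976  yaw -3.84  n 59 mean [ 0.5949 -0.0406  0.0837]
  plate n 469 x [0.5789 0.5886 0.597 ] y [-0.1857 -0.1444 -0.0968] z [0.0308 0.0907]
  x=0.0679*y+0.5985  yaw -3.88  n 416 mean [ 0.5889 -0.1416  0.0623]
  plate n 215 x [0.5883 0.595  0.6188] y [0.0194 0.0918 0.1094] z [0.0305 0.0915]
  x=0.0672*y+0.5899  yaw -3.84  n 113 mean [0.5952 0.0793 0.0753]
  plate n 92 x [0.5817 0.587  0.594 ] y [-0.0784 -0.0283  0.0095] z [0.0403 0.0914]
  x=0.0536*y+0.5883  yaw -3.07  n 73 mean [ 0.5865 -0.0324  0.0796]
  plate n 86 x [0.5767 0.5809 0.5867] y [-0.1763 -0.1161 -0.0883] z [0.0378 0.0909]
  x=0.0132*y+0.5823  yaw -0.76  n 66 mean [ 0.5807 -0.1208  0.0747]
[ 0.54582014 -0.03445041  0.15221186]
```

View pics/chk1.png

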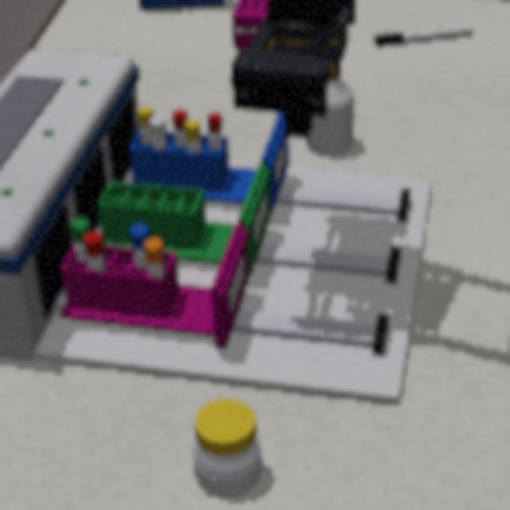

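The side crop shows all three plates flush, from (285,120) to (225,335). The rear planes agree within 1 mm, so green is home. Next I'll go above the purple gap.

Request:
drive_tool --pt "0 -0.2 0.27 -0.05 0 0 0" --pt "0 -0.4 0.54 -0.05 0 0 0" --pt "0 -0.617 0.8 -0.05 0 0 0" --pt "0 -0.617 0.8 -0.05 0 0 0" --pt "0 -0.617 0.8 -0.05 0 0 0"

```text
time_s: 7.35
position: [0.6229, 0.058, 0.1549]
tcp_rot: [[-0.998, 0.062, -0.002], [0.062, 0.998, -0.0], [0.002, -0.0, -1.0]]
force: [0.2, -0.6, -0.9]
opening: 0.005
grasp_force: 0.0
```

Run:
```python
from h import *; from m import masks
s=read_state();print(s['position'],s['time_s'],s['tcp_rot'][2])
c=cap('side')
cv2.imwrite('pics/s2.png',cv2.resize(c['color'][150:290,180:330],None,fx=4,fy=4,interpolation=cv2.INTER_CUBIC))
c=cap('scene');P=cloud(c);m=masks(c)['purple'];q=P[m&(c['range_z']>0)];q=q[(q[:,2]>.03)&(q[:,2]<.093)&(q[:,0]<.612)&(q[:,0]>.58)&(abs(q[:,1]-.06)<.06)]
print(len(q),np.polyfit(q[:,1],q[:,0],1),np.percentile(q[:,1],[1,99]))
```

```text
[0.62294625 0.05798583 0.15487696] 7.35 [ 1.86186404e-03 -2.77580084e-04 -9.99998228e-01]
64 [0.07309533 0.59649497] [0.01595811 0.10205973]
```

View pics/s2.png

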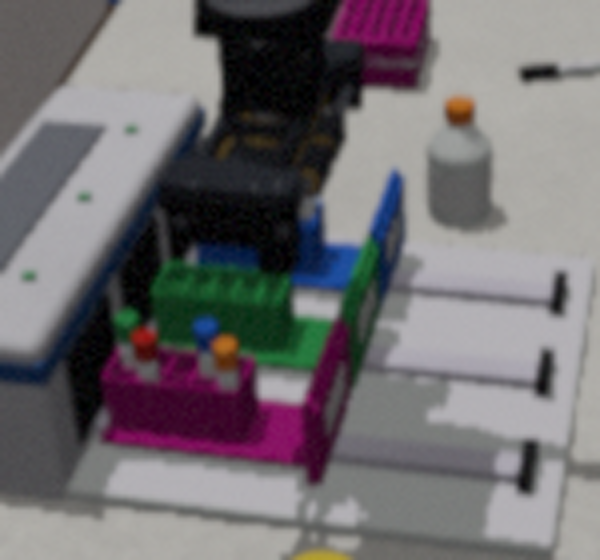

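The fingertips, at crop (280,270), hang between the plate and the pocket block. The lip offset is about 21 mm. Descending into the gap gently.

Request:
drive_tool --pt "0 -0.01 0 0.12 0 0 0" --pt "0 -0.01 0 0.24 0 0 0" --pt "0 -0.01 0 0.36 0 0 0" --pt "0 -0.01 0 0.48 0 0 0" --pt "0 -0.01 0 0.6 0 0 0" --pt "0 -0.01 0 0.7 0 0 0" --pt "0 -0.01 0 0.8 0 0 0" --pt "0 -0.01 0 0.8 0 0 0"

```text
time_s: 8.25
position: [0.6229, 0.0573, 0.0584]
tcp_rot: [[-0.998, 0.064, -0.004], [0.064, 0.998, 0.0], [0.004, 0.0, -1.0]]
force: [0.3, 0.1, -0.1]
opening: 0.006
grasp_force: 0.0
```

Request:
drive_tool --pt "0 0.02 0 0 0 0 0" --pt "0 0.04 0 0 0 0 0" --pt "0 0.06 0 0 0 0 0" --pt "0 0.08 0 0 0 0 0" --pt "0 0.1 0 0 0 0 0" --pt "0 0.12 0 0 0 0 0" --pt "0 0.14 0 0 0 0 0"

```text
time_s: 8.95
position: [0.6091, 0.0581, 0.0611]
tcp_rot: [[-0.998, 0.064, 0.004], [0.064, 0.998, -0.0], [-0.004, 0.0, -1.0]]
force: [2.1, 0.4, -0.1]
opening: 0.004
grasp_force: 1.6
```

Request:
drive_tool --pt "0 0.02 0 0 0 0 0" --pt "0 0.05 0 0 0 0 0" --pt "0 0.08 0 0 0 0 0" --pt "0 0.11 0 0 0 0 0" --pt "0 0.14 0 0 0 0 0" --pt "0 0.17 0 0 0 0 0" --pt "0 0.2 0 0 0 0 0" --pt "0 0.23 0 0 0 0 0"

```text
time_s: 9.75
position: [0.5797, 0.06, 0.0606]
tcp_rot: [[-0.998, 0.064, 0.0], [0.064, 0.998, -0.0], [-0.0, -0.0, -1.0]]
force: [2.5, 0.3, 3.4]
opening: 0.008
grasp_force: 1.6
```

Request:
drive_tool --pt "0 0.03 0 0 0 0 0" --pt "0 0.06 0 0 0 0 0" --pt "0 0.09 0 0 0 0 0" --pt "0 0.12 0 0 0 0 0" --pt "0 0.15 0 0 0 0 0" --pt "0 0.18 0 0 0 0 0" --pt "0 0.21 0 0 0 0 0" --pt "0 0.24 0 0 0 0 0"

```text
time_s: 10.55
position: [0.5509, 0.0618, 0.0606]
tcp_rot: [[-0.998, 0.064, 0.0], [0.064, 0.998, -0.0], [-0.0, -0.0, -1.0]]
force: [3.1, -0.1, 2.3]
opening: 0.005
grasp_force: 1.6
```

Request:
drive_tool --pt "0 0.03 0 0 0 0 0" --pt "0 0.06 0 0 0 0 0" --pt "0 0.09 0 0 0 0 0" --pt "0 0.12 0 0 0 0 0" --pt "0 0.15 0 0 0 0 0" --pt "0 0.18 0 0 0 0 0" --pt "0 0.21 0 0 0 0 0" --pt "0 0.24 0 0 0 0 0"

```text
time_s: 11.35
position: [0.5221, 0.0637, 0.0606]
tcp_rot: [[-0.998, 0.064, -0.0], [0.064, 0.998, -0.0], [0.0, -0.0, -1.0]]
force: [2.7, -0.7, 2.8]
opening: 0.005
grasp_force: 1.6
```

Request:
drive_tool --pt "0 0.03 0 0 0 0 0" --pt "0 0.06 0 0 0 0 0" --pt "0 0.09 0 0 0 0 0" --pt "0 0.12 0 0 0 0 0" --pt "0 0.14 0 0 0 0 0" --pt "0 0.16 0 0 0 0 0" --pt "0 0.175 0 0 0 0 0" --pt "0 0.19 0 0 0 0 0"

```text
time_s: 12.15
position: [0.4996, 0.0652, 0.0605]
tcp_rot: [[-0.998, 0.064, -0.0], [0.064, 0.998, 0.0], [0.0, 0.0, -1.0]]
force: [3.3, -0.4, 1.6]
opening: 0.003
grasp_force: 1.6
```

Request:
drive_tool --pt "0 0.01 0 0 0 0 0" --pt "0 0.02 0 0 0 0 0" --pt "0 0.03 0 0 0 0 0" --pt "0 0.04 0 0 0 0 0" --pt "0 0.05 0 0 0 0 0" --pt "0 0.05 0 0 0 0 0"

```text
time_s: 12.75
position: [0.4932, 0.0656, 0.0605]
tcp_rot: [[-0.998, 0.064, -0.001], [0.064, 0.998, 0.0], [0.001, -0.0, -1.0]]
force: [2.5, -0.8, 2.0]
opening: 0.007
grasp_force: 1.2
```

Request:
drive_tool --pt "0 0.01 0 0 0 0 0" --pt "0 0.02 0 0 0 0 0" --pt "0 0.03 0 0 0 0 0" --pt "0 0.03 0 0 0 0 0"

```text
time_s: 13.15
position: [0.4922, 0.0657, 0.0606]
tcp_rot: [[-0.998, 0.065, 0.005], [0.065, 0.998, -0.0], [-0.005, 0.0, -1.0]]
force: [6.9, 0.4, -2.9]
opening: 0.006
grasp_force: 3.1
```

Request:
drive_tool --pt "0 0.01 0 0 0 0 0" --pt "0 0.02 0 0 0 0 0" --pt "0 0.02 0 0 0 0 0"

```text
time_s: 13.45
position: [0.4923, 0.0657, 0.0607]
tcp_rot: [[-0.998, 0.065, 0.009], [0.065, 0.998, -0.0], [-0.009, 0.0, -1.0]]
force: [10.1, 0.6, -6.1]
opening: 0.007
grasp_force: 4.8
```

It's at the stop. I'll ease off into the gap, lift out and retreat.

Request:
drive_tool --pt "0 -0.04 0 0 0 0 0" --pt "0 -0.08 0 0 0 0 0" --pt "0 -0.12 0 0 0 0 0" --pt "0 -0.12 0 0 0 0 0" --pt "0 -0.12 0 0 0 0 0"

```text
time_s: 13.95
position: [0.5012, 0.0651, 0.0603]
tcp_rot: [[-0.998, 0.064, -0.002], [0.064, 0.998, 0.0], [0.002, 0.0, -1.0]]
force: [0.7, -0.7, -1.0]
opening: 0.009
grasp_force: 0.0
```

Request:
drive_tool --pt "0 0 0 -0.12 0 0 0" --pt "0 0 0 -0.25 0 0 0" --pt "0 0 0 -0.4 0 0 0" --pt "0 0 0 -0.6 0 0 0" --pt "0 0 0 -0.8 0 0 0" --pt "0 0 0 -1 0 0 0" --pt "0 0 0 -1 0 0 0"

```text
time_s: 14.65
position: [0.5035, 0.065, 0.1833]
tcp_rot: [[-0.998, 0.064, 0.006], [0.064, 0.998, -0.001], [-0.006, -0.0, -1.0]]
force: [0.7, -0.5, 0.1]
opening: 0.005
grasp_force: 0.0
```

Request:
drive_tool --pt "0 0.3 0 -0.2 0 0 0" --pt "0 0.6 0 -0.2 0 0 0" --pt "0 0.8 0 -0.2 0 0 0" --pt "0 0.8 0 -0.2 0 0 0"

```text
time_s: 15.05
position: [0.4005, 0.072, 0.2033]
tcp_rot: [[-0.998, 0.064, -0.008], [0.064, 0.998, 0.001], [0.008, 0.0, -1.0]]
force: [0.7, 0.1, 0.1]
opening: 0.005
grasp_force: 0.0
```

```bash
python3 m.py | grep -v z98
python3 - <<'E'
from h import *
a=cv2.imread('pics/z_side.png');b=cv2.imread('pics/z_scene.png')
s=read_state();print(s['position'],s['force'])
h=max(a.shape[0],b.shape[0]);f=lambda i:cv2.copyMakeBorder(i,0,h-i.shape[0],0,0,0)
o=np.hstack([f(a)[:,:430],f(b)[:,170:540]]);print(o.shape);cv2.imwrite('pics/fin.png',o)
E
```

```text
plate n 152 x [0.4698 0.4821 0.4881] y [0.0229 0.0526 0.1057] z [0.0301 0.0902]
  x=0.0597*y+0.4785  yaw -3.42  n 132 mean [0.482  0.0582 0.0558]
  plate n 101 x [0.5893 0.5963 0.6202] y [-0.0852 -0.0322  0.0534] z [0.0303 0.0997]
  x=0.1379*y+0.6010  yaw -7.85  n 61 mean [ 0.5969 -0.0295  0.0864]
  plate n 494 x [0.5571 0.5884 0.5931] y [-0.1848 -0.1417  0.054 ] z [0.0313 0.0977]
  x=0.0565*y+0.5969  yaw -3.24  n 377 mean [ 0.5888 -0.1426  0.0615]
  plate n 59 x [0.4813 0.496  0.5186] y [0.0466 0.0859 0.1167] z [0.0301 0.0833]
  x=-0.4299*y+0.5314  yaw 23.26  n 28 mean [0.4888 0.0992 0.0508]
  plate n 158 x [0.5819 0.5895 0.6171] y [-0.078  -0.0001  0.0631] z [0.0489 0.1014]
  x=0.1855*y+0.5940  yaw -10.51  n 58 mean [ 0.591  -0.0162  0.0842]
  plate n 113 x [0.5525 0.5802 0.5868] y [-0.1708 -0.1042  0.0653] z [0.039  0.1006]
  x=-0.1181*y+0.5660  yaw 6.74  n 46 mean [ 0.574 -0.068  0.081]
[0.40596333 0.07124421 0.20417127] [ 0.65716312 -0.12205438 -0.27957076]
(510, 800, 3)
```

View pics/fin.png

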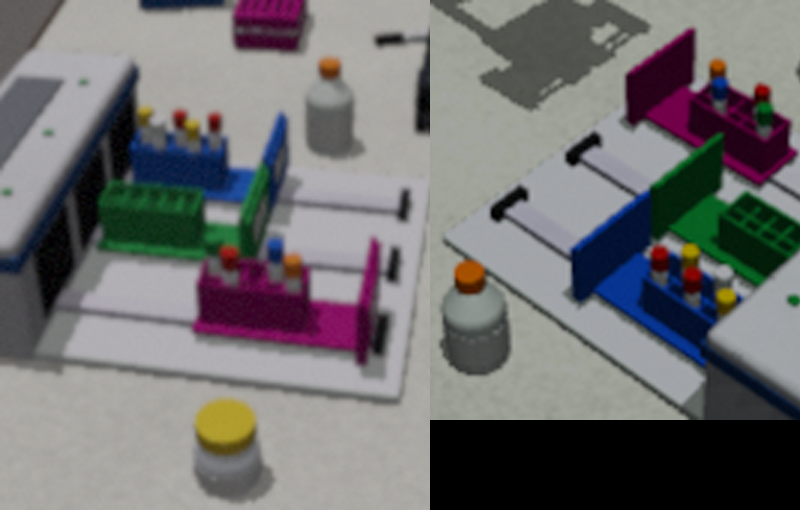

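The left half shows the purple plate at the black block, near (372,335), with its tubes upright. The right half shows green and blue flush. Purple's travel is 0.598 - 0.4785 ≈ 0.12 m. Everything is in place, so I'm handing in.

```bash
python3 -c "
from rig import order; print(order.hand_in())"
```

```text
the job is handed in; nothing more can be done
None
```

I pushed the green tray fully home, then drew the purple tray about 0.12 m out to its stop with its tubes upright, left the blue tray home, and handed the job in at about 15 s (no verdict came back).

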